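Start a lever-loaded indentation creep test

TASK

Start the indentation test on the lever rig. With the beam still locked by its spring plunger, hang the larger of the two slotted weights by its slot on the neck at the end of the beam and let go of it; then pull the plunger's T-handle out, twist it clockwise and let it settle in its rest notch, so that it stays retracted and the loaded beam sinks until the indenter bears on the test block. Leave the smaller weight, the test block under the indenter, the oil bottle, the magnifier and the spare test block where they are.

Things in the scene. Friction and masses are not known exactly. Their poses are not given: they have to be found in the camera images.
- rig: Grey bench rig, fixed. Base plate 100 x 215 x 14 mm; origin on the desk under the beam's pivot (the plate reaches 100 mm from it to the load side, 115 mm to the other). y runs along the level beam towards the load end, z up. Two cheeks (50 mm over the outsides) carry the pivot 135 mm above the desk and, on their leaning top, the arrest plunger.
- beam: Steel lever 12 mm thick, 24 mm high; origin on the pivot, axes as the rig's while level. A little tail-heavy: unloaded it stays level, on a stop. The plunger's pin in a notch of its quadrant locks it (hung with the weight, the load end gives about 6 mm). Freed under load it sinks slowly (oil damper) to about 0.11 rad, load end about 17 mm down, till the indenter, 56 mm from the pivot, stands on the test block.
- beam_neck (a point): Middle of the neck at the beam's load end, 155 mm from the pivot, 135 mm above the desk. The neck is a level round pin, 8.4 mm in diameter, along the rig's y, 15 mm long between the beam's end face (16 mm high, 12 mm wide) and a round head (18 mm diameter, 5 mm thick). It is free from both sides (rig x), above and below.
- load_center (a point): Larger slotted weight, loose, 0.5 kg +-20 %, standing on the desk: steel disc 56 mm in diameter, 22 mm thick, with a flat upright strap on it, 30 mm wide (own x), 8 mm thick (own y), top 140 mm above the underside; plain above the slot (79 to 140 mm), to be gripped there across its 8 mm. Point: on its axis half-way up, 70 mm above the underside; own z up.
- load_seat (a point): Where the neck's middle lies when the larger weight hangs: on its axis, 75 mm above its underside. The strap's L-shaped slot goes through along y: its mouth, 13 mm high (58 to 71 mm above the underside), opens in the +x edge and runs level to 5 mm past the axis; there a pocket 10 mm wide rises to 79 mm. So: neck in sideways through the mouth, then weight down 10 mm.
- light: The smaller slotted weight, a bystander: the same strap and slot, but its disc is only 40 mm in diameter and 12 mm thick. Origin: centre of the underside.
- plunger_handle (a point): Centre of the plunger's black T-handle, a bar 40 mm long (own x), 10 mm thick (own y), 15 mm high along own z = the plunger's axis, outwards (the way to pull), leaning 35 degrees from vertical away from the load end. At home the bar lies across the beam (along rig x), its centre 21 mm above the rim of its barrel (24 mm diameter), on a 12 mm stem.
- plunger_pull (a joint): How far the plunger is pulled out, m: 0 = home, beam locked; from 13 mm on its cross pin is above the barrel's rim and it can be twisted; 19 mm = stop. A spring draws it home with 5.5 N at 0, 8.5 N at 14 mm; with the weight hung, friction adds a few N, so it may slip a little in the fingers. Parked in its rest notch it reads 0.010.
- plunger_turn (a joint): Twist of the handle, rad, growing clockwise as seen from outside, looking along the plunger towards the rig. 0 at home (the barrel's deep slot keeps it within about 0.1). The rest notch, 3 mm below the rim, is at 1.31 (75 degrees), good within about 0.1; the stop is at 1.55.
- block: Round steel test block, 56 mm in diameter, 16 mm thick, lying loose on the rig's anvil under the indenter; underside 59 mm above the desk. The indenter hangs 6 mm above it at the start. Origin: centre of its underside.
- oiler: Bystander: small white oil bottle, 41 mm in diameter, 113 mm tall, on the desk right of the work.
- loupe: Bystander: folding magnifier, 34 x 67 x 12 mm, lying on the desk.
- spare_block: Bystander: round steel test block, 50 mm in diameter, 12 mm thick, on the desk.
Not all that is in view belongs to the job. Leave any yellow look-alike of the part that bears load_center alone.

How it is judged:
On the way, in this order (a step that is already met when the one before it is completed fails the run):
1. the larger weight hangs by its slot on the neck and is let go, while the plunger still locks the beam (distance between load_seat and beam_neck below 0.007 m and contact force between the fingers and anything else below 0.1 N and value of joint plunger_pull below 0.003 m), for 0.3 s.
2. the plunger is pulled and twisted into its rest notch (value of joint plunger_pull between 0.008 and 0.0125 m and value of joint plunger_turn above 1 rad), for 0.3 s.
At the end, for the whole second after the job is handed in: The larger weight hangs on the beam's neck (pocket point within 7 mm of the middle of the neck), the plunger stays retracted in its rest notch (pulled 8 to 12.5 mm, twisted more than 1.0 rad) and the indenter presses on the test block with more than 3 N; the block within 8 mm of where it lay (all of step 2 and distance between load_seat and beam_neck below 0.007 m and contact force between beam and block above 3 N and distance of block from where it was at the start of the episode below 0.008 m); the robot touches nothing.
It fails at once if the smaller weight is moved more than 15 mm (distance of light from where it was at the start of the episode above 0.015 m).
It fails at once if the test block is pushed more than 8 mm (distance of block from where it was at the start of the episode above 0.008 m).
It fails at once if the oil bottle, the magnifier or the spare test block is moved more than 20 mm (distance of any of oiler, loupe, spare_block from where it was at the start of the episode above 0.02 m).
It also fails if it takes over 61 s, if anything falls off the work surface, if the arm or the gripper's body presses on something with over 40 N, if the wrist force passes 120 N, or if a joint passes its speed limit or range.

ROBOT

A 6-joint arm with a two-finger parallel gripper is mounted at the origin on a cart in front of the work surface, level with it; the furniture and walls round the work are solid. World frame = base frame: x ahead of the robot, y to its left, z up, the work surface at z = 0. Lengths are in m, angles in rad, forces in N, time in s.
With the tool pointing down it reaches from about 0.35 to 0.775 m from the base axis. Payload 5.5 kg.
Tool frame: the origin (TCP) lies at the very end of the fingers, on their centre line; the grasp point (between the pads) lies env.hold_point_z behind it (env.hold_point_z is the distance from the TCP to the grasp point, in m); z points along the fingers, y is the line along which they close (so a half turn about z gives the same grasp; the last joint's range is limited). The gripper opens to 85 mm and grips with 20 to 120 N. Pads are 22 mm wide; open, the fingers measure 114 mm over their backs; the gripper's body (76 mm by 85 mm) begins 54 mm behind the grasp point. The pads swing forward as they close: fully open they stand 13 mm farther back than shut.
Start: joints at [-0.14, 0.313, 0.046, 1.304, 0, 1.431], TCP at [0.575, -0, 0.206] pointing down, gripper open.
Joint ranges: [-2.76, 2.76], [-0.86, 1.69], [-1.03, 1.26], [-2.2, 2.34], [-1.47, 1.5], [-3.14, 3.14]. Speed limits (rad/s): [2.57, 2.57, 3.14, 3.14, 3.14, 3.14].

INTERFACE

Orientations are given as a unit quaternion [w, x, y, z].
In Python, from workcell import env gives the robot as it stands.
- The arm moves only by the tool carry_out, never from a script. Its argument "steps" is a list of rows, each a list of 3 entries, a list of its own where there are three numbers: the turn, a rotation vector about the tool's x, y, z in degrees, then the shift along the tool's x, y, z in cm, then the closure in counts, from 0 (fully open) to 255 (shut). A call has exactly 8 rows; each row is the pose to reach, as a shift and turn from the pose commanded when the call began, along the tool's axes at that moment; what a row does not reach only later rows make up. A row lasts 1/8 s, in which the tool goes at most 62.5 mm and 10.7 degrees, less where a joint would pass 70% of its speed; a pose out of reach is approached as far as the arm can. A call with a gripper value outside its range is refused whole. The fingers move at their own pace and stop on an object; "force" is the grip in N (left out, the last holds). Time passes only in rows, so rows that repeat a pose let the fingers close, or fill a call up. It gives the time, the measured TCP pose, the force, the opening and the grip force at its end, in the units of the state.
- env.get_state(): the state, without advancing time (a new reading comes with each control period).
- env.read_camera(name): name is "scene" or "side" or "wrist"; returns (picture, depth): 420x560x3 uint8, red, green, blue; 420x560 float32, m along the optical axis (not along the pixel's ray), 0 where there is no reading.
- env.get_calibration(name): a dict with "fx", "fy", "cx", "cy" (pixels), "D" ([k1, k2, p1, p2, k3] as OpenCV has them; the pictures are not rectified), "origin" and "orientation" of the camera in the world. Camera axes: x right, y up, looking along -z (the intrinsics and any distortion apply to the point x, -y, -z); pixel columns grow to the right and rows downward; lengths in m; the calibration is good to about 2 mm. A picture is of the moment at which its call begins: read the wrist's pose just before it. get_calibration takes no time and is no camera call; for the wrist camera it gives the pose at the moment of the call.
- env.hand_in(): hands the job in; it is judged then, once.
The state is a dict: "clock": time; "joint_pos": joint angles; "qvel": joint speeds; "tau": joint torques, N m; "tcp_pos": TCP position; "orientation": TCP orientation; "wrist_force": force on the tool from outside, world axes, zero at the start; "ft_torque": the same for the moment, N m; "finger_gap": finger opening in m; "grip_force": force on a finger pad.
Only numpy, scipy, OpenCV 4.12 (cv2) and the standard library are available. Lean on these libraries where they do the work, as an engineer would, in place of code of your own. Each camera call takes 0.05 s, during which the arm holds its last target. There are 200 camera calls.

## Working session

There is one attempt and no reset: what is moved stays moved. The work goes in short steps, Python scripts to look and compute and a tool call to move; the robot and the scene stay as the last step left them, time stands still between calls to the robot, and variables do not carry over. Pictures are saved under pics/ and viewed, at most 10 in all, crops included, and the job is handed in when it is done.

Besides the shell and the picture viewer there is one more tool, called as name([rows], argument=value, ...), one row to a line, values as JSON. carry_out: Moves the arm, as the interface text tells. Its arguments: {"type":"object","properties":{"steps":{"type":"array","items":{"type":"array"}},"force":{"type":"number"}},"required":["steps"]}

```bash
ls; mkdir -p pics
cat > h.py <<'E'
import numpy as np, cv2
from workcell import env
from scipy.spatial.transform import Rotation as R
def rot(q): return R.from_quat([q[1],q[2],q[3],q[0]])
def cal(n):
    c=env.get_calibration(n); K=np.array([[c['fx'],0,c['cx']],[0,c['fy'],c['cy']],[0,0,1.]])
    return K,np.array(c['D'],float),np.array(c['origin']),rot(c['orientation']).as_matrix()
def rays(c,px):
    K,D,o,M=c; u=cv2.undistortPoints(np.array(px,float).reshape(-1,1,2),K,D).reshape(-1,2)
    d=np.c_[u[:,0],-u[:,1],-np.ones(len(u))]; return d@M.T
def onz(c,px,z):
    d=rays(c,px); return c[2]+d*((z-c[2][2])/d[:,2])[:,None]
def depthpt(c,px,dep):
    d=rays(c,px); return c[2]+d*np.array(dep).reshape(-1,1)
def proj(c,P):
    K,D,o,M=c; p=(np.atleast_2d(P)-o)@M; p=p*[1,-1,-1]
    return cv2.projectPoints(p,np.zeros(3),np.zeros(3),K,D)[0].reshape(-1,2)
def cloud(c,dep):
    v,u=np.mgrid[0:420,0:560]; return depthpt(c,np.c_[u.ravel(),v.ravel()],dep.ravel()).reshape(420,560,3)
E
python3 - <<'E'
from h import *
print(env.hold_point_z); s=env.get_state(); print(s['tcp_pos'],s['orientation'])
for n in ['scene','side']:
    c=cal(n); im,d=env.read_camera(n); cv2.imwrite(f'pics/{n}0.png',im[:,:,::-1]); np.savez(f'{n}0.npz',im=im,d=d)
    print(n,c[2],c[3][:,2]*-1,c[0][0,0],c[1])
E
```

```text
pics
0.0187
[5.74449068e-01 7.75243482e-05 2.04621682e-01] [-7.16444806e-04  7.07098938e-01  7.07114061e-01 -5.31987367e-04]
scene [-0.24281115 -0.41943592  1.143636  ] [ 0.56705016  0.30206892 -0.7662953 ] 529.6507483517112 [0.02204019 0.         0.         0.         0.        ]
side [ 0.69288587 -0.71569524  1.33863352] [-0.157599    0.50334706 -0.84959066] 535.0130113986158 [0.01699021 0.         0.         0.         0.        ]
```

View pics/scene0.png

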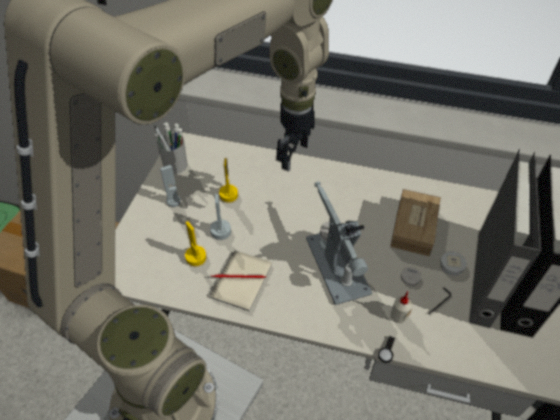

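View pics/side0.png

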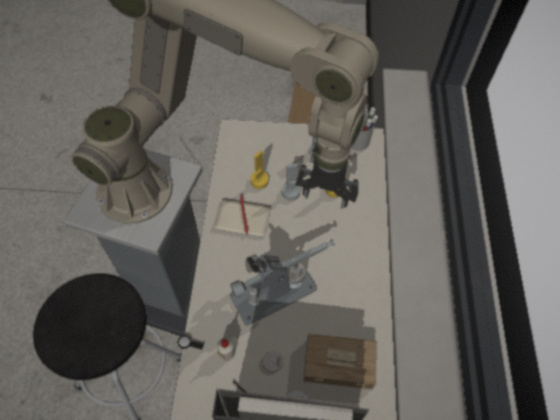

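Candidates for the large weight in the scene picture are grey (220,225), grey (170,195), and the yellow look-alikes at (228,190) and (195,250). The rig is at about (340,265), with its load end at about (320,185). I'll check the greys with a close crop and disc sizes.

Run:
```python
from h import *
z=np.load('scene0.npz'); im,d=z['im'],z['d']; c=cal('scene')
a=cv2.resize(im[110:310,130:270],None,fx=4,fy=3*4/3,interpolation=cv2.INTER_CUBIC)[:600]
a=cv2.resize(im[120:270,140:260],None,fx=4,fy=4,interpolation=cv2.INTER_CUBIC)
b=cv2.resize(im[170:320,290:380],None,fx=4,fy=4,interpolation=cv2.INTER_CUBIC)
cv2.imwrite('pics/crop.png',np.hstack([a,b[:,:320]])[:,:,::-1])
P=cloud(c,d); P[d==0]=np.nan
for n in ['scene','side']:
    z=np.load(n+'0.npz'); c=cal(n); d=z['d']; P=cloud(c,d); P[d==0]=np.nan
    hsv=cv2.cvtColor(z['im'],cv2.COLOR_RGB2HSV)
    m=(P[...,2]>0.006)&(P[...,2]<0.03)&(P[...,0]>.3)&(P[...,0]<.9)
    k,l,st,ce=cv2.connectedComponentsWithStats(m.astype(np.uint8))
    for i in range(1,k):
        if st[i,4]>40:
            q=P[l==i]; print(n,st[i],q.min(0).round(3),q.max(0).round(3),hsv[l==i].mean(0).round())
```

```text
scene [ 0 86 10  8 51] [0.567 1.075 0.007] [0.582 1.12  0.03 ] [28. 13. 86.]
scene [158 117 120  27 642] [0.71  0.187 0.006] [0.823 0.569 0.03 ] [ 29.  13. 100.]
scene [307 144  74  19 404] [ 0.839 -0.123  0.006] [0.899 0.095 0.03 ] [ 29.  12. 106.]
scene [172 161  16  13  81] [0.551 0.369 0.007] [0.605 0.391 0.029] [ 31.  13. 112.]
scene [219 184  20  19 248] [0.533 0.173 0.006] [0.592 0.229 0.029] [ 25. 233. 166.]
scene [166 195  15  12 117] [0.445 0.304 0.006] [0.482 0.34  0.03 ] [ 81.  15. 108.]
scene [210 220  21  20 293] [0.414 0.12  0.006] [0.47  0.177 0.03 ] [ 81.  16. 135.]
scene [469 228  25  99 314] [ 0.509 -0.565  0.006] [ 0.789 -0.461  0.03 ] [44. 20. 46.]
scene [ 306  233   66   72 1738] [ 0.392 -0.284  0.006] [ 0.56  -0.064  0.03 ] [90. 18. 93.]
scene [390 240  42  16 233] [ 0.62  -0.37   0.006] [ 0.65  -0.266  0.03 ] [ 18. 104.  61.]
scene [185 245  22  22 309] [0.309 0.128 0.006] [0.367 0.186 0.03 ] [ 25. 233. 173.]
scene [ 210  250   62   51 1613] [ 0.3   -0.041  0.006] [0.421 0.088 0.024] [ 20.  54. 180.]
scene [440 252  26  24 468] [ 0.615 -0.461  0.006] [ 0.683 -
[... 811 characters left out ...]
22  193   49   44 1100] [ 0.3   -0.044  0.006] [0.421 0.088 0.023] [ 18.  47. 146.]
side [ 229  272   88   54 1599] [ 0.394 -0.285  0.006] [ 0.609 -0.093  0.03 ] [87.  9. 84.]
side [177 335  15  14 112] [ 0.317 -0.393  0.006] [ 0.358 -0.359  0.015] [19.  8. 87.]
side [193 341  11   9  57] [ 0.355 -0.382  0.006] [ 0.384 -0.363  0.014] [17. 27. 44.]
side [218 348  17  12  47] [ 0.43  -0.387  0.006] [ 0.465 -0.357  0.029] [ 19.  35. 107.]
side [263 351  20  21 311] [ 0.537 -0.377  0.006] [ 0.586 -0.327  0.017] [16. 18. 81.]
side [303 378  71  11 180] [ 0.648 -0.372  0.006] [ 0.813 -0.334  0.03 ] [16. 79. 58.]
side [285 390  24  11 162] [ 0.62  -0.425  0.013] [ 0.674 -0.4    0.027] [22. 14. 81.]
```

View pics/crop.png

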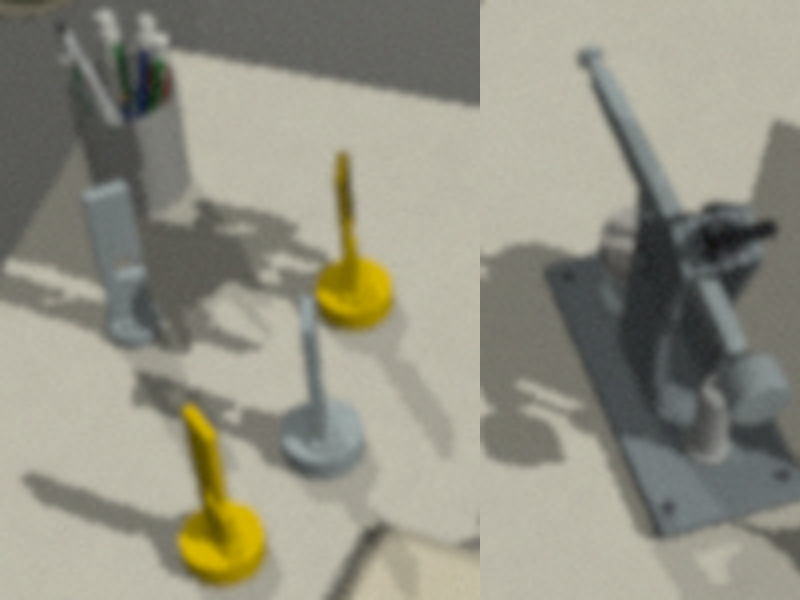

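Run:
```python
from h import *
def fit(q):
    c=q.mean(0); w,v=np.linalg.eigh(np.cov((q-c)[:,:2].T)); return c.round(4),np.sqrt(w).round(4),v[:,1].round(3),np.degrees(np.arctan2(v[1,1],v[0,1])).round(1)
for n in ['scene','side']:
    z=np.load(n+'0.npz'); c=cal(n); d=z['d']; P=cloud(c,d); P[d==0]=np.nan
    hsv=cv2.cvtColor(z['im'],cv2.COLOR_RGB2HSV)
    X,Y,Z=P[...,0],P[...,1],P[...,2]
    m=(abs(X-.443)<.06)&(abs(Y-.148)<.06)&(Z>.08)&(Z<.145); q=P[m]; print(n,'strap',m.sum(),fit(q),q.min(0),q.max(0))
    m=(abs(X-.443)<.06)&(abs(Y-.148)<.06)&(Z>.015)&(Z<.03); q=P[m]; print('disc',m.sum(),fit(q),(q.min(0)+q.max(0))/2)
    m=(Z>.1)&(Z<.165)&(Y<-.02)&(Y>-.3)&(X>.35)&(X<.65); 
    mm=m&(Z<.15)&(Z>.12); q=P[mm]
    print('beam',mm.sum(),fit(q)); 
    k=q[np.argsort(-q[:,0])][:15]; print(k.round(3).tolist())
    m=(Z>.009)&(Z<.02)&(Y<-.02)&(Y>-.3)&(X>.37)&(X<.6); q=P[m]; r=cv2.minAreaRect((q[:,:2]*1000).astype(np.float32)); print('base',r,cv2.boxPoints(r).round(0).tolist())
    m=(Z>.165)&(Z<.23)&(Y<-.08)&(Y>-.3)&(X>.38)&(X<.6)&(hsv[...,2]<60); q=P[m]; print('handle',m.sum(),fit(q) if m.sum()>5 else 0)
```

```text
scene strap 93 (array([0.437 , 0.1447, 0.1188]), array([0.0025, 0.0092]), array([-0.872, -0.489]), np.float64(-150.7)) [0.4258545  0.13736362 0.08028979] [0.45717485 0.16076283 0.14441563]
disc 249 (array([0.4391, 0.1467, 0.0217]), array([0.0141, 0.0154]), array([-0.575,  0.818]), np.float64(125.1)) [0.44224806 0.14899823 0.02233518]
beam 776 (array([ 0.5023, -0.164 ,  0.1399]), array([0.0108, 0.086 ]), array([0.684, 0.73 ]), np.float64(46.9))
[[0.625, -0.051, 0.133], [0.621, -0.053, 0.134], [0.62, -0.054, 0.132], [0.619, -0.048, 0.145], [0.618, -0.046, 0.133], [0.618, -0.045, 0.145], [0.618, -0.048, 0.143], [0.617, -0.051, 0.144], [0.617, -0.052, 0.137], [0.617, -0.052, 0.141], [0.616, -0.046, 0.143], [0.615, -0.038, 0.135], [0.615, -0.041, 0.141], [0.615, -0.047, 0.141], [0.614, -0.045, 0.129]]
base ((476.0095520019531, -144.78964233398438), (181.36898803710938, 271.3842468261719), 6.7971673011779785) [[370.0, -21.0], [402.0, -290.0], [582.0, -269.0], [550.0, 1.0]]
handle 154 (array([ 0.4663, -0.1904,  0.2001]), array([0.0078, 0.0208]), array([0.323, 0.946]), np.float64(71.2))
side
[... 389 characters left out ...]
099, 0.0836]), array([0.663, 0.748]), np.float64(48.5))
[[0.625, -0.053, 0.136], [0.624, -0.051, 0.137], [0.623, -0.057, 0.137], [0.622, -0.053, 0.135], [0.622, -0.051, 0.137], [0.621, -0.05, 0.139], [0.62, -0.048, 0.14], [0.62, -0.052, 0.126], [0.62, -0.051, 0.129], [0.619, -0.052, 0.136], [0.618, -0.049, 0.136], [0.618, -0.049, 0.141], [0.617, -0.054, 0.133], [0.617, -0.053, 0.138], [0.617, -0.043, 0.136]]
base ((447.5422058105469, -123.90292358398438), (214.55601501464844, 251.02870178222656), 46.675872802734375) [[283.0, -116.0], [465.0, -288.0], [612.0, -132.0], [430.0, 40.0]]
handle 139 (array([ 0.4742, -0.2028,  0.2106]), array([0.009, 0.017]), array([0.436, 0.9  ]), np.float64(64.1))
```

carry_out([
  [[0,0,-10],[1.5,-1.5,-1.5],0],
  [[0,0,-20],[4,-3.5,-2.5],0],
  [[0,0,-30],[6.5,-6,-2.5],0],
  [[0,0,-40],[9,-8.5,-2.5],0],
  [[0,0,-50],[11.5,-10.5,-2.5],0],
  [[0,0,-60],[13.5,-12.5,-2.5],0],
  [[0,0,-70],[14.6,-13.4,-2.5],0],
  [[0,0,-80],[14.6,-13.4,-2.5],0],
], force=60)

```text
clock: 1.1
tcp_pos: [0.4399, 0.1468, 0.2303]
orientation: [-0.0, 0.083, 0.997, -0.0]
wrist_force: [0.1, 0.0, -0.1]
finger_gap: 0.0854
grip_force: 0.0
```

carry_out([
  [[0,0,-10],[0,0,0],0],
  [[0,0,-20],[0,0,0],0],
  [[0,0,-30],[0,0,0],0],
  [[0,0,-39],[0,0,0],0],
  [[0,0,-39],[0,0,0],0],
  [[0,0,-39],[0,0,0],0],
  [[0,0,-39],[0,0,0],0],
  [[0,0,-39],[0,0,0],0],
])

```text
clock: 2.1
tcp_pos: [0.4411, 0.146, 0.2305]
orientation: [0.0, -0.25, 0.968, -0.0]
wrist_force: [0.6, -0.7, -0.1]
finger_gap: 0.0849
grip_force: 0.0
```

Run:
```python
from h import *
s=env.get_state(); print(s['clock'],s['tcp_pos'],rot(s['orientation']).as_matrix().round(3),s['joint_pos'])
c=cal('wrist'); im,d=env.read_camera('wrist'); np.savez('w1.npz',im=im,d=d); cv2.imwrite('pics/w1.png',im[:,:,::-1])
print(c[2],-c[3][:,2])
P=cloud(c,d); P[d==0]=np.nan; X,Y,Z=P[...,0],P[...,1],P[...,2]
for lo,hi in [(.08,.145),(.1,.145),(.137,.15),(.018,.026)]:
    m=(abs(X-.443)<.04)&(abs(Y-.148)<.04)&(Z>lo)&(Z<hi); q=P[m]
    if len(q)>9: r=cv2.minAreaRect((q[:,:2]*1000).astype(np.float32)); print(lo,len(q),q.mean(0),r,q[:,2].max())
```

```text
2.1 [0.44106883 0.14599229 0.23052082] [[-0.875 -0.484  0.   ]
 [-0.484  0.875 -0.   ]
 [-0.    -0.    -1.   ]] [ 1.46622034e-01  9.20986541e-02 -1.70190625e-01  1.30836049e+00
 -4.02432881e-05 -3.58780252e-01]
[0.36731622 0.10449281 0.39847409] [ 0.28662621  0.15854312 -0.94483305]
0.08 468 [0.43991667 0.14720405 0.13060439] ((443.7610778808594, 149.70742797851562), (29.38935089111328, 8.028918266296387), 33.7717399597168) 0.1411053910177421
0.1 422 [0.4407354  0.14771897 0.13496287] ((443.7510070800781, 149.76768493652344), (29.33218002319336, 7.932968616485596), 33.67765426635742) 0.1411053910177421
0.137 323 [0.44332881 0.14945151 0.13956686] ((443.7962951660156, 149.78759765625), (29.23476219177246, 7.915882587432861), 33.67765426635742) 0.1411053910177421
0.018 1318 [0.44193886 0.14882697 0.02173081] ((443.49676513671875, 149.73165893554688), (53.85650634765625, 54.264259338378906), 30.304174423217773) 0.02599635871188477
```

View pics/w1.png

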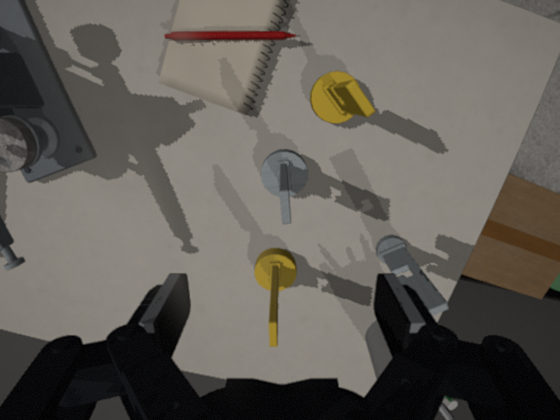

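Run:
```python
from h import *
z=np.load('w1.npz'); im,d=z['im'],z['d']; c=cal('wrist'); P=cloud(c,d)
u=np.array([np.cos(np.radians(33.7)),np.sin(np.radians(33.7))]); o=np.array([.4438,.1498])
for r in range(156,226,2):
    print(r,[(round(float((P[r,k,:2]-o)@u)*1000),round(float(P[r,k,2])*1000)) for k in (283,285,287)],im[r,285])
cv2.imwrite('pics/w1c.png',cv2.resize(im[130:240,225:345],None,fx=5,fy=5,interpolation=cv2.INTER_CUBIC)[:,:,::-1])
```

```text
156 [(-22, 22), (-22, 22), (-21, 22)] [117 121 122]
158 [(-19, 21), (-19, 20), (-19, 20)] [102 106 107]
160 [(-17, 22), (-17, 23), (-17, 24)] [88 92 93]
162 [(-16, 28), (-16, 27), (-16, 28)] [111 116 116]
164 [(-14, 31), (-14, 30), (-13, 26)] [65 68 68]
166 [(-14, 42), (-14, 42), (-11, 27)] [58 60 61]
168 [(-14, 52), (-14, 53), (-9, 28)] [59 62 63]
170 [(-14, 61), (-14, 63), (-6, 26)] [59 61 62]
172 [(-14, 71), (-14, 72), (-8, 45)] [61 63 64]
174 [(-14, 81), (-14, 81), (-14, 78)] [62 64 64]
176 [(-14, 88), (-14, 89), (-14, 87)] [60 63 64]
178 [(-15, 98), (-14, 97), (-14, 96)] [62 64 65]
180 [(-14, 104), (-15, 106), (-14, 104)] [62 65 65]
182 [(-14, 112), (-14, 112), (-14, 111)] [60 63 62]
184 [(-14, 118), (-15, 120), (-14, 120)] [59 62 63]
186 [(-14, 125), (-14, 126), (-14, 126)] [61 63 64]
188 [(-15, 132), (-14, 131), (-14, 132)] [60 63 64]
190 [(-14, 137), (-14, 138), (-14, 139)] [84 88 88]
192 [(-13, 139), (-13, 141), (-13, 139)] [113 117 119]
194 [(-11, 139), (-11, 140), (-11, 139)] [112 116 118]
196 [(-10, 140), (-10, 139), (-9, 139)] [116 120 122]
198 [(-8, 139), (-8, 139), (-8, 139)] [116 120 121]
200 [(-6, 139), (-6, 140), (-6, 140)] [113 117 118]
202 [(-5, 140), (-5, 140), (-4, 139)] [116 120 120]
204 [(-2, 138), (-3, 140), (-2, 139)] [113 119 119]
206 [(-2, 141), (-1, 141), (-1, 140)] [113 117 119]
208 [(0, 140), (1, 139), (1, 139)] [113 117 119]
210 [(2, 141), (3, 139), (3, 139)] [112 117 117]
212 [(4, 141), (4, 140), (4, 140)] [115 120 121]
214 [(6, 140), (6, 140), (6, 140)] [116 120 121]
216 [(7, 141), (8, 140), (8, 139)] [115 119 120]
218 [(9, 140), (9, 140), (10, 139)] [113 117 118]
220 [(11, 141), (11, 140), (11, 140)] [116 120 122]
222 [(13, 140), (13, 140), (13, 141)] [110 114 116]
224 [(71, 0), (70, 1), (71, 0)] [129 127 120]
```

View pics/w1c.png

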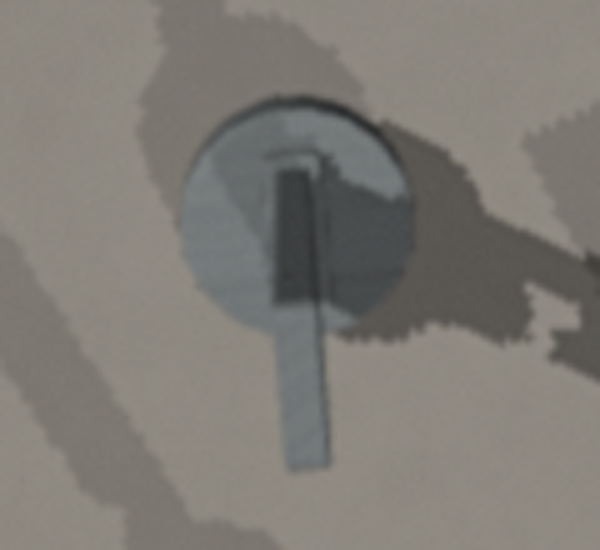

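The large grey weight (crop centre about (300,215)) has a solid camera-side edge, so its slot mouth faces +33.7° world. Grasping now.

carry_out([
  [[0,0,-4.7],[-0.4,0.2,2],0],
  [[0,0,-4.7],[-0.4,0.2,5],0],
  [[0,0,-4.7],[-0.4,0.2,8],0],
  [[0,0,-4.7],[-0.4,0.2,11],0],
  [[0,0,-4.7],[-0.4,0.2,12.4],0],
  [[0,0,-4.7],[-0.4,0.2,12.4],0],
  [[0,0,-4.7],[-0.4,0.2,12.4],255],
  [[0,0,-4.7],[-0.4,0.2,12.4],255],
], force=60)

```text
clock: 3.15
tcp_pos: [0.4446, 0.1498, 0.1077]
orientation: [0.001, -0.29, 0.957, -0.0]
wrist_force: [0.1, -1.2, 0.2]
finger_gap: 0.0516
grip_force: 0.0
```

carry_out([
  [[0,0,0],[0,0,0],255],
  [[0,0,0],[0,0,0],255],
  [[0,0,0],[0,0,0],255],
  [[0,0,0],[0,0,0],255],
  [[0,0,0],[0,0,-2],255],
  [[0,0,0],[0,0,-4],255],
  [[0,0,0],[0,0,-6],255],
  [[0,0,0],[0,0,-8],255],
])

```text
clock: 4.15
tcp_pos: [0.4423, 0.1493, 0.1855]
orientation: [-0.002, -0.29, 0.957, 0.0]
wrist_force: [-0.5, -0.5, -5.8]
finger_gap: 0.0057
grip_force: 59.7
```

carry_out([
  [[0,0,8],[0,-1.5,0],255],
  [[0,0,17],[0,-4,0],255],
  [[0,0,27],[-0.1,-7,0],255],
  [[0,0,37],[-0.2,-10,0],255],
  [[0,0,47],[-0.3,-13,0],255],
  [[0,0,57],[-0.4,-15.5,0],255],
  [[0,0,67],[-0.4,-17,0],255],
  [[0,0,76],[-0.4,-17.5,0],255],
])

```text
clock: 5.15
tcp_pos: [0.5435, 0.0052, 0.1845]
orientation: [-0.002, 0.364, 0.931, -0.001]
wrist_force: [-0.9, 0.4, -6.0]
finger_gap: 0.0057
grip_force: 59.7
```

Run:
```python
from h import *
s=env.get_state(); print(s['clock'],s['tcp_pos'],rot(s['orientation']).as_matrix().round(3))
c=cal('wrist'); im,d=env.read_camera('wrist'); np.savez('w2.npz',im=im,d=d); cv2.imwrite('pics/w2.png',im[:,:,::-1])
P=cloud(c,d); P[d==0]=np.nan; X,Y,Z=P[...,0],P[...,1],P[...,2]
m=(Z>.125)&(Z<.155)&(X>.5)&(X<.65)&(Y<-.02)&(Y>-.22)
# beam edge points: PCA line of top surface
k,l,st,ce=cv2.connectedComponentsWithStats(m.astype(np.uint8)); i=1+np.argmax(st[1:,4]); m=l==i
q=P[m]; print(m.sum(),st[i],ce[i]); e=np.array([np.cos(np.radians(47.5)),np.sin(np.radians(47.5))])
t=q[:,:2]@e; n=np.array([e[1],-e[0]]); w=q[:,:2]@n
for a in np.arange(t.max()-.08,t.max()+.001,.003):
    k=(t>=a)&(t<a+.003)
    if k.sum()>3: print((a*1000).round(),k.sum(),'w',(w[k].min()*1000).round(1),(w[k].max()*1000).round(1),'z',np.percentile(q[k,2],[5,50,95]).round(4))
```

```text
5.15 [0.54346127 0.00516525 0.18446677] [[-0.735  0.678 -0.003]
 [ 0.678  0.735 -0.   ]
 [ 0.002 -0.003 -1.   ]]
3097 [  77  289  119   75 3097] [125.84404262 326.23119148]
219.0 81 w 479.0 504.5 z [0.1427 0.1496 0.1544]
222.0 95 w 479.4 504.6 z [0.14   0.1475 0.1539]
225.0 121 w 479.0 504.8 z [0.136  0.1458 0.1539]
228.0 176 w 479.3 504.8 z [0.1289 0.1434 0.1547]
231.0 271 w 464.7 510.9 z [0.1301 0.1506 0.1546]
234.0 303 w 461.4 510.6 z [0.1311 0.1476 0.1532]
237.0 458 w 460.5 511.4 z [0.1271 0.1401 0.1492]
240.0 100 w 479.3 491.5 z [0.1274 0.1428 0.1473]
243.0 94 w 478.9 490.8 z [0.128  0.1431 0.1473]
246.0 106 w 479.5 491.6 z [0.127  0.1441 0.1475]
249.0 102 w 479.3 491.8 z [0.1263 0.1438 0.1471]
252.0 108 w 479.2 491.8 z [0.1275 0.1438 0.1471]
255.0 104 w 479.3 491.9 z [0.1272 0.1439 0.1473]
258.0 103 w 479.7 491.4 z [0.1278 0.1448 0.1473]
261.0 111 w 479.3 491.8 z [0.1267 0.1425 0.147 ]
264.0 104 w 479.4 491.4 z [0.1269 0.1438 0.1471]
267.0 103 w 479.7 489.9 z [0.1271 0.1424 0.147 ]
270.0 89 w 479.7 488.0 z [0.1273 0.1406 0.147 ]
273.0 86 w 479.4 486.1 z [0.1256 0.1393 0.1468]
276.0 77 w 479.3 484.0 z [0.1272 0.1383 0.1467]
279.0 64 w 479.3 482.2 z [0.1267 0.1368 0.1457]
282.0 58 w 479.4 481.6 z [0.1263 0.1349 0.1437]
285.0 44 w 478.9 481.3 z [0.1269 0.1346 0.1401]
288.0 24 w 479.5 480.9 z [0.1275 0.1315 0.1355]
291.0 15 w 479.3 481.9 z [0.1253 0.1272 0.1315]
294.0 9 w 480.6 481.5 z [0.1256 0.1268 0.1287]
297.0 6 w 480.4 481.6 z [0.1254 0.1257 0.1267]
```

View pics/w2.png

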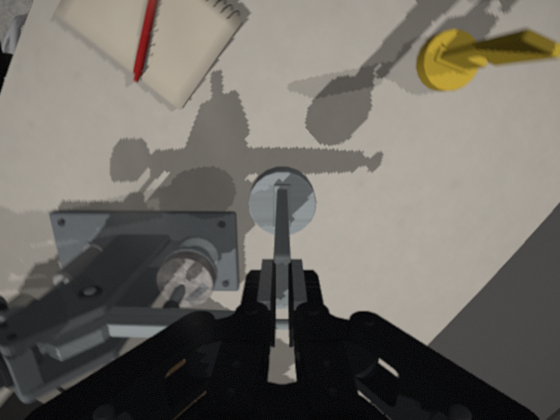

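Run:
```python
from h import *
a=np.radians(47.5); e=np.array([np.cos(a),np.sin(a)]); n=np.array([e[1],-e[0]])
for nm,f in [('wrist','w2'),('scene','scene0'),('side','side0')]:
    z=np.load(f+'.npz'); c=cal(nm); d=z['d']; P=cloud(c,d); P[d==0]=np.nan
    t=P[...,:2]@e*1000; w=P[...,:2]@n*1000; Z=P[...,2]*1000
    m=(Z>10)&(Z<18)&(w>420)&(w<550)&(t>0)&(t<300)
    for lo in (440,450,460,470):
        k=m&(w>lo)&(w<lo+8)
        if k.sum()>5: print(nm,'base edge t',lo,np.sort(t[k])[-6:].round(1),np.sort(t[k])[:4].round(1))
    print('w', w[m&(t<240)].min().round(1))
    m=(Z>122)&(Z<150)&(abs(w-485.5)<14)&(t>250)
    for b in range(270,345,4):
        k=m&(t>=b)&(t<b+4)
        if k.any(): print('  ',b,k.sum(),w[k].min().round(1),w[k].max().round(1),Z[k].max().round(1))
```

```text
wrist base edge t 440 [299.4 299.5 299.5 299.6 299.7 299.9] [105.3 105.5 105.9 106.2]
wrist base edge t 450 [298.9 299.1 299.7 299.9 299.9 300. ] [105.5 105.5 106.2 106.4]
wrist base edge t 460 [299.  299.2 299.2 299.2 299.5 299.6] [104.7 104.8 105.5 105.8]
wrist base edge t 470 [299.4 299.5 299.7 299.8 299.9 300. ] [104.1 104.3 105.  105.2]
w 435.0
   270 123 478.9 487.6 147.4
   274 125 478.2 484.4 147.4
   278 95 478.9 482.2 147.4
   282 74 479.1 481.1 144.2
   286 50 478.5 480.9 140.8
   290 27 479.0 481.6 132.7
   294 15 480.1 481.3 127.7
   298 10 479.8 481.2 125.8
   302 5 480.0 481.1 125.8
   306 7 479.8 481.1 126.4
   310 13 480.0 481.6 128.2
   314 39 479.6 481.5 137.2
   318 44 479.3 481.3 137.1
   322 37 479.5 481.5 135.3
   326 21 479.3 481.5 133.2
   330 3 480.2 481.4 127.8
scene base edge t 440 [294.  294.1 294.5 294.8 295.5 296.9] [103.3 103.7 104.2 105.5]
scene base edge t 450 [293.8 294.  294.4 297.4 297.9 299.1] [101.3 103.  103.5 103.8]
scene base edge t 460 [295.  295.1 295.4 297.4 298.3 298.7] [102.2 103.  103.2 104.5]
scene base edge t 470 [187.7 189.4 189.8 19
[... 750 characters left out ...]
se edge t 460 [174.1 176.5 178.4 181.1 182.9 184.1] [104.1 106.4 107.6 108.3]
side base edge t 470 [198.6 199.  201.6 201.8 203.  203.7] [104.9 106.1 106.2 107.4]
w 442.0
   270 14 484.1 494.4 146.4
   274 10 481.9 495.9 149.0
   278 12 481.5 494.1 147.4
   282 12 483.5 494.3 146.9
   286 11 483.5 494.6 146.8
   290 15 481.5 495.0 149.1
   294 11 482.0 494.7 147.9
   298 12 482.2 495.1 147.2
   302 11 482.0 494.3 147.3
   306 13 480.9 494.9 149.1
   310 10 484.5 495.3 147.0
   314 9 482.9 495.2 146.5
   318 11 481.9 494.5 145.8
   322 11 484.8 494.5 147.9
   326 12 485.0 495.9 146.1
   330 12 481.4 494.8 146.1
   334 11 482.6 495.1 146.6
   338 10 485.3 496.3 149.9
   342 8 484.2 494.8 146.3
```

Run:
```python
from h import *
a=np.radians(47.5); e=np.array([np.cos(a),np.sin(a)]); n=np.array([e[1],-e[0]])
for nm,f in [('wrist','w2'),('scene','scene0'),('side','side0')]:
    z=np.load(f+'.npz'); c=cal(nm); d=z['d']; P=cloud(c,d); P[d==0]=np.nan
    t=P[...,:2]@e*1000; w=P[...,:2]@n*1000; Z=P[...,2]*1000
    m=(Z>10)&(Z<18)&(w>420)&(w<550)&(t>0)&(t<350)
    for lo in (440,450,460):
        k=m&(w>lo)&(w<lo+8)
        if k.sum()>5: print(nm,'base edge t',lo,np.sort(t[k])[-6:].round(1),np.sort(t[k])[:4].round(1))
    m=(Z>122)&(Z<155)&(abs(w-485.5)<16)&(t>340)
    for b in range(340,410,3):
        k=m&(t>=b)&(t<b+3)
        if k.any(): print('  ',b,k.sum(),w[k].min().round(1),w[k].max().round(1),Z[k].min().round(1),Z[k].max().round(1))
```

```text
wrist base edge t 440 [318.  318.  318.1 318.1 318.2 318.3] [105.3 105.5 105.9 106.2]
wrist base edge t 450 [318.  318.4 318.4 318.6 318.6 318.8] [105.5 105.5 106.2 106.4]
wrist base edge t 460 [318.  318.  318.1 318.2 318.2 318.3] [104.7 104.8 105.5 105.8]
   364 38 480.6 491.9 131.2 142.2
   367 44 482.1 490.0 133.7 139.9
   370 44 482.1 489.6 134.1 139.5
   373 27 481.9 490.1 133.9 139.7
scene base edge t 440 [308.9 309.3 310.9 312.  315.1 315.6] [103.3 103.7 104.2 105.5]
scene base edge t 450 [308.3 309.8 310.1 314.2 314.2 316.7] [101.3 103.  103.5 103.8]
scene base edge t 460 [311.6 312.3 312.5 313.9 316.4 317.3] [102.2 103.  103.2 104.5]
   340 5 478.4 486.7 130.0 146.0
   343 8 480.0 490.8 130.7 148.2
   346 3 480.6 483.0 136.4 143.1
   349 6 479.2 486.8 128.5 142.6
   352 8 480.3 490.8 132.0 145.3
   355 4 479.7 487.3 128.2 143.4
   358 5 480.5 490.9 136.5 144.4
   361 7 480.9 491.5 131.4 144.0
   364 2 484.7 489.9 140.7 141.7
   367 2 482.9 483.6 138.0 143.1
   370 2 481.4 487.2 137.4 138.3
   373 3 483.4 488.3 135.2 138.5
   376 5 479.1 490.1 133.6 143.5
   379 15 477.1 493
[... 165 characters left out ...]

side base edge t 450 [181.4 182.  183.3 184.7 186.7 187.8] [103.3 105.1 105.6 106.7]
side base edge t 460 [174.1 176.5 178.4 181.1 182.9 184.1] [104.1 106.4 107.6 108.3]
   340 9 484.2 496.3 123.2 149.9
   343 6 485.8 494.8 127.7 146.3
   346 7 483.0 494.7 128.3 145.5
   349 6 486.6 494.2 130.0 141.2
   352 9 481.6 494.5 127.7 143.0
   355 10 483.8 496.1 130.1 145.7
   358 6 482.8 494.2 136.1 143.6
   361 5 484.6 493.4 128.3 140.9
   364 4 489.0 492.9 130.0 138.5
   367 2 484.5 491.0 133.6 140.4
   370 6 487.6 493.6 127.9 140.8
   373 3 485.2 489.7 135.4 139.8
   376 2 491.0 491.4 132.6 137.6
   379 12 482.0 497.9 126.4 144.2
   382 7 481.6 496.5 136.0 140.0
   385 1 481.0 481.0 134.7 134.7
```

Run:
```python
from h import *
a=np.radians(47.5); e=np.array([np.cos(a),np.sin(a)]); n=np.array([e[1],-e[0]])
z=np.load('w2.npz'); c=cal('wrist'); d=z['d']; P=cloud(c,d); P[d==0]=np.nan
t=P[...,:2]@e*1000; w=P[...,:2]@n*1000; Z=P[...,2]*1000
print(env.get_state()['tcp_pos']@np.c_[np.r_[e,0],np.r_[n,0]])
for lo,hi in [(96,102),(112,122),(130,140),(145,155),(165,175),(180,190),(190,200),(205,215)]:
    k=(Z>lo)&(Z<hi)&(abs(t-371)<30)&(w>365)&(w<428)
    if k.sum(): print(lo,k.sum(),'t',np.percentile(t[k],[2,98]).round(1),'w',np.percentile(w[k],[2,10,50,98]).round(1),'z',np.median(Z[k]).round(1))
k=(Z>96)&(Z<102)&(abs(t-371)<30)&(w>365)&(w<428)
r=cv2.minEnclosingCircle(np.c_[t[k],w[k]].astype(np.float32)); print(r)
```

```text
[0.37094279 0.39720973]
96 2598 t [345.5 395.8] w [371.8 376.2 394.5 420.4] z 99.1
112 43 t [367.1 374.6] w [382.8 382.9 383.1 383.5] z 117.8
130 51 t [366.7 374.4] w [382.8 382.9 383.2 383.9] z 134.9
145 59 t [367.  374.2] w [382.8 382.9 383.3 383.7] z 150.2
165 86 t [366.8 374.5] w [382.8 383.1 383.3 384. ] z 170.4
180 98 t [367.1 374.3] w [383.  383.1 383.5 384. ] z 185.4
190 120 t [366.9 374.7] w [383.  383.2 383.6 384.3] z 195.2
205 182 t [364.2 379.2] w [383.1 383.3 383.7 387.5] z 211.1
((370.7277526855469, 397.8322448730469), 28.00743293762207)
```

carry_out([
  [[0,0,0],[-1,0.25,0.3],255],
  [[0,0,0],[-2.5,0.25,0.65],255],
  [[0,0,0],[-4,0.25,0.65],255],
  [[0,0,0],[-5,0.25,0.65],255],
  [[0,0,0],[-6,0.25,0.65],255],
  [[0,0,0],[-6,0.25,0.65],255],
  [[0,0,0],[-6,0.25,0.65],255],
  [[0,0,0],[-6,0.25,0.65],255],
])

```text
clock: 6.2
tcp_pos: [0.5897, -0.0319, 0.1801]
orientation: [-0.0, 0.361, 0.933, 0.0]
wrist_force: [-0.2, 0.3, -5.9]
finger_gap: 0.0056
grip_force: 59.7
```

```bash
cat > m.py <<'E'
from h import *
import sys
a=np.radians(47.5); e=np.array([np.cos(a),np.sin(a)]); n=np.array([e[1],-e[0]])
s=env.get_state(); p=s['tcp_pos']*1000
print('tcp t,w,z',p[:2]@e,p[:2]@n,p[2],'F',s['wrist_force'].round(2), 'clk',s['clock'])
c=cal('wrist'); im,d=env.read_camera('wrist'); np.savez(sys.argv[1]+'.npz',im=im,d=d)
P=cloud(c,d); P[d==0]=np.nan; tw=p[:2]@e; ww=p[:2]@n
t=P[...,:2]@e*1000; w=P[...,:2]@n*1000; Z=P[...,2]*1000
k=(Z>p[2]-95)&(Z<p[2]-78)&(abs(t-tw)<32)&(abs(w-ww)<32)
print('disc top',np.median(Z[k]),cv2.minEnclosingCircle(np.c_[t[k],w[k]].astype(np.float32)))
k=(Z>p[2]-70)&(Z<p[2])&(abs(t-tw)<6)&(abs(w-ww)<25); print('strap t',np.percentile(t[k],[2,98]),'edge w',np.percentile(w[k],[10,50]))
k=(Z>125)&(Z<141)&(abs(w-485.7)<10)&(t>350)
for b in range(360,392,3):
    q=k&(t>=b)&(t<b+3)
    if q.sum()>2: print(b,q.sum(),w[q].min().round(1),w[q].max().round(1),Z[q].max().round(1))
E
python3 m.py w3
```

```text
tcp t,w,z 374.9054960191576 456.3004554689604 180.12700349556715 F [-0.23  0.28 -5.9 ] clk 6.2
disc top 94.82273099846402 ((374.86004638671875, 457.3396911621094), 27.858619689941406)
strap t [370.81664367 378.51695673] edge w [442.41670749 442.70502882]
360 37 480.3 481.6 140.3
363 36 480.5 483.2 140.7
366 12 482.6 484.8 137.9
378 4 480.0 481.9 133.0
381 37 477.5 482.3 140.9
384 28 477.6 482.1 141.0
```

carry_out([
  [[0,0,0],[0,-0.18,0.23],255],
  [[0,0,0],[0,-0.18,0.23],255],
  [[0,0,0],[-0.6,-0.18,0.23],255],
  [[0,0,0],[-1.2,-0.18,0.23],255],
  [[0,0,0],[-1.8,-0.18,0.23],255],
  [[0,0,0],[-2.4,-0.18,0.23],255],
  [[0,0,0],[-2.8,-0.18,0.23],255],
  [[0,0,0],[-2.8,-0.18,0.23],255],
])

```text
clock: 7.25
tcp_pos: [0.6098, -0.0527, 0.1776]
orientation: [0.0, 0.361, 0.933, -0.0]
wrist_force: [0.3, 0.3, -6.3]
finger_gap: 0.0057
grip_force: 59.7
```

```bash
python3 m.py w4
```

```text
tcp t,w,z 373.1152898951923 485.21387043936863 177.5999016979414 F [ 0.28  0.31 -6.28] clk 7.25
disc top 92.30558858976606 ((372.87896728515625, 485.97698974609375), 28.088153839111328)
strap t [367.7116559  378.55759053] edge w [471.18226017 471.51378974]
360 30 480.5 481.2 140.7
363 49 480.5 493.4 141.0
366 36 482.7 490.0 139.9
375 12 482.8 489.8 139.2
378 57 482.1 494.6 140.0
381 48 477.7 494.6 140.9
384 26 477.9 494.3 141.0
```

carry_out([
  [[0,0,0],[0,0,0.2],255],
  [[0,0,0],[0,0,0.4],255],
  [[0,0,0],[0,0,0.6],255],
  [[0,0,0],[0,0,0.8],255],
  [[0,0,0],[0,0,1.0],255],
  [[0,0,0],[0,0,1.1],255],
  [[0,0,0],[0,0,1.1],255],
  [[0,0,0],[0,0,1.1],255],
])

```text
clock: 8.3
tcp_pos: [0.6096, -0.0524, 0.1668]
orientation: [0.0, 0.361, 0.933, 0.0]
wrist_force: [-0.7, 0.9, -5.7]
finger_gap: 0.0059
grip_force: 59.8
```

```bash
python3 m.py w5
```

```text
tcp t,w,z 373.18312572393216 484.8223961751618 166.82619858578386 F [-0.68  0.88 -5.72] clk 8.3
disc top 81.55433072384474 ((373.1190490722656, 485.5285339355469), 27.840791702270508)
strap t [367.31854138 378.99799046] edge w [470.86682763 471.17456131]
360 34 480.3 481.3 140.9
363 55 480.6 491.5 141.0
366 45 482.3 490.2 139.8
375 7 482.7 485.4 138.2
378 68 478.2 492.1 141.0
381 47 477.7 494.4 141.0
384 28 477.9 493.8 140.6
```

carry_out([
  [[0,0,0],[0,0,0.1],255],
  [[0,0,0],[0,0,0.2],255],
  [[0,0,0],[0,0,0.3],255],
  [[0,0,0],[0,0,0.4],255],
  [[0,0,0],[0,0,0.5],255],
  [[0,0,0],[0,0,0.5],255],
  [[0,0,0],[0,0,0.5],255],
  [[0,0,0],[0,0,0.5],255],
])

```text
clock: 9.35
tcp_pos: [0.6097, -0.0524, 0.1619]
orientation: [0.0, 0.361, 0.933, 0.0]
wrist_force: [-0.6, 0.2, -2.5]
finger_gap: 0.0057
grip_force: 60.1
```

```bash
python3 m.py w6
```

```text
tcp t,w,z 373.25813317654007 484.89580020270876 161.85774186808558 F [-0.61  0.18 -2.54] clk 9.35
disc top 76.592607850899 ((373.1941223144531, 485.677978515625), 27.928348541259766)
strap t [367.42600498 379.09082775] edge w [470.85082259 471.206377  ]
360 105 480.3 493.1 139.4
363 108 480.5 492.4 139.3
366 49 482.3 490.4 135.0
375 8 483.0 486.1 133.6
378 77 478.3 494.3 137.2
381 118 477.9 494.7 139.3
384 77 477.8 494.7 139.1
```

carry_out([
  [[0,0,0],[0,0,0.1],255],
  [[0,0,0],[0,0,0.2],255],
  [[0,0,0],[0,0,0.25],255],
  [[0,0,0],[0,0,0.25],255],
  [[0,0,0],[0,0,0.25],255],
  [[0,0,0],[0,0,0.25],200],
  [[0,0,0],[0,0,0.25],160],
  [[0,0,0],[0,0,0.25],120],
])

```text
clock: 10.4
tcp_pos: [0.6096, -0.0525, 0.1591]
orientation: [0.0, 0.361, 0.933, -0.0]
wrist_force: [-0.1, -1.1, -0.6]
finger_gap: 0.0453
grip_force: 0.0
```

carry_out([
  [[0,0,0],[0,0,0],80],
  [[0,0,0],[0,0,0],80],
  [[0,0,0],[0,0,0],80],
  [[0,0,0],[0,0,-1],80],
  [[0,0,0],[0,0,-3],80],
  [[0,0,0],[0,0,-6],80],
  [[0,0,0],[0,0,-9],80],
  [[0,0,0],[0,0,-12],80],
])

```text
clock: 11.4
tcp_pos: [0.6096, -0.0524, 0.2811]
orientation: [0.001, 0.361, 0.933, 0.0]
wrist_force: [1.1, -0.0, -1.3]
finger_gap: 0.0585
grip_force: 0.0
```

Run:
```python
from h import *
a=np.radians(47.5); e=np.array([np.cos(a),np.sin(a)]); n=np.array([e[1],-e[0]])
s=env.get_state(); print(s['clock'],s['tcp_pos'],s['wrist_force'],s['joint_pos'])
c=cal('wrist'); im,d=env.read_camera('wrist'); np.savez('w7.npz',im=im,d=d); cv2.imwrite('pics/w7.png',im[:,:,::-1])
P=cloud(c,d); P[d==0]=np.nan
t=P[...,:2]@e*1000; w=P[...,:2]@n*1000; Z=P[...,2]*1000
k=(Z>66)&(Z<82)&(abs(t-373)<35)&(abs(w-485)<35); print('disc',np.median(Z[k]),cv2.minEnclosingCircle(np.c_[t[k],w[k]].astype(np.float32)))
k=(Z>165)&(Z<230)&(t>140)&(t<230)&(abs(w-485)<40)&(im.max(2)<60); print(k.sum()); 
if k.sum(): print(P[k].mean(0), np.percentile(w[k],[2,98]),np.percentile(t[k],[2,98]),np.percentile(Z[k],[2,98]))
```

```text
11.4 [ 0.60959777 -0.05239921  0.28111691] [ 1.09039923 -0.04874209 -1.33075225] [-2.16875350e-01  3.83836705e-01  3.30391970e-01  1.51619546e+00
  3.17649627e-06  5.21371472e-01]
disc 74.70932972977545 ((372.0617370605469, 486.483642578125), 27.994415283203125)
2196
[ 0.47939405 -0.19544863  0.20277612] [461.2790412  508.01138349] [159.33381134 209.35596516] [166.7492277  228.39238886]
```

View pics/w7.png

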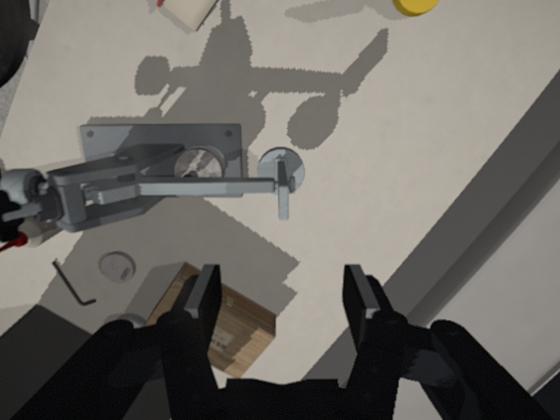

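The weight hangs on the neck with the disc at about (282,170). The T-handle is at the picture's left edge, about (5,215), so I'll measure it from the depth data.

Run:
```python
from h import *
a=np.radians(47.5); e=np.array([np.cos(a),np.sin(a)]); n=np.array([e[1],-e[0]])
for nm,f in [('wrist','w7'),('scene','scene0'),('side','side0')]:
    z=np.load(f+'.npz'); c=cal(nm); d=z['d']; P=cloud(c,d); P[d==0]=np.nan; im=z['im']
    t=P[...,:2]@e*1000; w=P[...,:2]@n*1000; Z=P[...,2]*1000
    A=-.5736*(t-218)+.8192*(Z-135); B=.8192*(t-218)+.5736*(Z-135)
    k=(Z>150)&(Z<250)&(abs(t-180)<50)&(abs(w-485)<35)&(im.max(2)<75)
    print(nm,k.sum())
    for lo in range(40,115,5):
        q=k&(A>=lo)&(A<lo+5)
        if q.sum()>3: print(lo,q.sum(),'B',np.percentile(B[q],[3,50,97]).round(1),'w',np.percentile(w[q],[3,50,97]).round(1))
```

```text
wrist 4014
40 144 B [-13.7   8.3  22.8] w [463.1 505.  509.9]
45 151 B [-11.1  15.1  23.5] w [463.1 489.2 511.8]
50 228 B [-8.5 19.5 22.2] w [463.1 488.  511.3]
55 344 B [-1.1 19.5 21.5] w [462.3 488.7 511. ]
60 392 B [-61.3  19.2  21.2] w [462.2 484.7 510.2]
65 253 B [-60.    8.7  21. ] w [462.9 474.9 503.7]
70 262 B [ 2.3 14.1 18. ] w [473.5 483.8 500.5]
75 189 B [-1.4 13.9 16.5] w [476.6 484.9 497.9]
80 219 B [-2.3 12.5 16.5] w [477.1 484.6 497.1]
85 134 B [-3.9  7.7 15. ] w [477.5 483.1 497.6]
90 9 B [4.8 6.1 7.7] w [482.2 482.7 489.9]
95 89 B [6.2 8.  9.6] w [478.8 484.3 495.8]
100 250 B [6.1 8.1 9.9] w [469.2 490.7 505.2]
105 308 B [ 6.8  8.4 10. ] w [469.3 487.2 506. ]
110 176 B [ 6.6  8.5 10.1] w [482.4 497.5 506.5]
scene 298
40 18 B [-24.  -11.2  17.1] w [459.5 461.2 504.2]
45 14 B [-22.9  -8.9  18.1] w [460.2 461.2 504.5]
50 19 B [-20.2  -4.6  17.2] w [460.1 461.  505. ]
55 10 B [-18.7  -9.6  11.9] w [458.7 461.4 464.7]
60 22 B [-17.1  -2.6  14.5] w [458.8 465.1 489.8]
65 31 B [-7.9  1.   9.9] w [459.6 471.3 490.9]
70 18 B [-9.8  0.7 10.5] w [465.8 475.6 490.1]
75 7 B [-10.
[... 195 characters left out ...]
2  4.8] w [466.6 481.9 502.6]
side 445
40 25 B [-19.4  12.2  18.7] w [465.  511.  513.7]
45 21 B [-20.6  13.2  17.5] w [463.5 510.6 512.9]
50 19 B [-16.3  12.8  16.8] w [470.7 508.8 513.5]
55 18 B [-10.5  15.3  16.6] w [468.6 498.9 514.7]
60 26 B [-6.8 11.9 16.8] w [465.3 482.1 503.1]
65 30 B [-9.8  7.7 15.9] w [466.2 487.7 499.7]
70 14 B [-6.9  4.9 11.3] w [481.2 495.6 499.5]
75 17 B [-3.8  6.6 10.7] w [478.8 490.5 497.7]
80 18 B [-2.4  5.9 10.3] w [479.1 487.3 494.3]
85 5 B [1.9 3.4 8.1] w [487.1 490.1 496.6]
95 8 B [2.6 3.9 5.2] w [477.5 484.1 501.4]
100 17 B [1.2 3.4 6.5] w [469.2 488.3 506.4]
105 23 B [-3.6  1.4  4.9] w [472.4 492.3 506.4]
110 43 B [-3.6  0.6  5. ] w [470.6 488.6 506.3]
```

carry_out([
  [[-5,0,0],[0,-2.5,-3],0],
  [[-10,0,0],[0,-6,-4],0],
  [[-15,0,0],[0,-10,-4],0],
  [[-20,0,0],[0,-14,-4],0],
  [[-25,0,0],[-0.1,-18,-3],0],
  [[-30,0,0],[-0.16,-22,-1],0],
  [[-35,0,0],[-0.16,-24.4,1],0],
  [[-35,0,0],[-0.16,-24.4,1.8],0],
])

```text
clock: 12.45
tcp_pos: [0.4447, -0.236, 0.2594]
orientation: [0.108, 0.347, 0.888, 0.281]
wrist_force: [0.7, 0.2, 0.7]
finger_gap: 0.0854
grip_force: 0.0
```

```bash
cat > hd.py <<'E'
from h import *
import sys
a=np.radians(47.5); e=np.array([np.cos(a),np.sin(a),0]); n=np.array([e[1],-e[0],0]); z_=np.array([0,0,1])
Av=-.5736*e+.8192*z_; Bv=.8192*e+.5736*z_; piv=e*.2183+z_*.135
f=lambda p:np.stack([(p-piv)@Av,(p-piv)@Bv,p@n],-1)*1000
s=env.get_state(); print('tcp A,B,w',f(s['tcp_pos']).round(1),'clk',s['clock'],'F',s['wrist_force'].round(1),'gap',s['finger_gap'],s['joint_pos'].round(2))
M=rot(s['orientation']).as_matrix(); print('tool axes in n,A,B\n',(np.stack([n,Av,Bv])@M).round(3))
c=cal('wrist'); im,d=env.read_camera('wrist'); np.savez(sys.argv[1]+'.npz',im=im,d=d); cv2.imwrite('pics/'+sys.argv[1]+'.png',im[:,:,::-1])
P=cloud(c,d); P[d==0]=np.nan; q=f(P); A,B,w=q[...,0],q[...,1],q[...,2]
k=(A>60)&(A<130)&(abs(B)<30)&(abs(w-486)<30)
for lo in range(70,130,4):
    m=k&(A>=lo)&(A<lo+4)
    if m.sum()>8: print(lo,m.sum(),'B',np.percentile(B[m],[2,50,98]).round(1),'w',np.percentile(w[m],[2,50,98]).round(1))
E
python3 hd.py h1
```

```text
tcp A,B,w [154.6  -3.9 487.3] clk 12.45 F [0.7 0.2 0.7] gap 0.0853737168312932 [-1.03  0.21 -0.11  1.45  0.58 -0.34]
tool axes in n,A,B
 [[-1.     0.004 -0.002]
 [ 0.002  0.001 -1.   ]
 [ 0.004  1.     0.001]]
70 102 B [-12.8  -3.5  13. ] w [472.7 479.2 492.1]
74 39 B [-11.   -1.6  10.5] w [472.3 477.5 490.6]
78 106 B [-11.7   7.6  11.6] w [476.4 486.1 492.6]
82 165 B [-10.9  -6.2  11.2] w [476.6 485.5 495.7]
98 11 B [-5.3 -1.9  4.2] w [466.4 466.6 482.2]
102 25 B [-5.4  0.9  5.6] w [466.  466.6 486.5]
106 27 B [-5.   0.1  5.8] w [466.1 466.5 485.9]
110 715 B [-4.8  0.1  5. ] w [466.9 484.5 504.2]
114 86 B [-3.4  0.1  3.5] w [468.4 485.8 502.1]
```

View pics/h1.png

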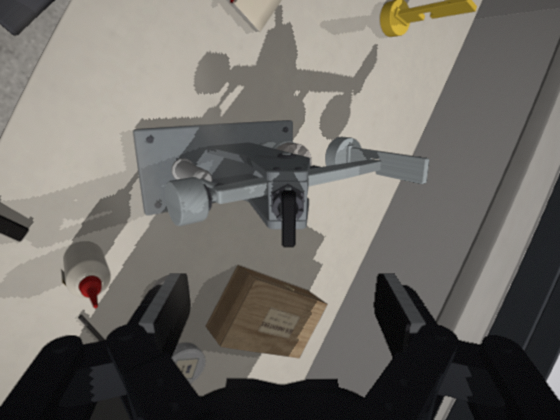

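carry_out([
  [[0,0,0],[0.1,0.4,1],0],
  [[0,0,0],[0.1,0.4,2.5],0],
  [[0,0,0],[0.1,0.4,4],0],
  [[0,0,0],[0.1,0.4,5],0],
  [[0,0,0],[0.1,0.4,5.55],0],
  [[0,0,0],[0.1,0.4,5.55],60],
  [[0,0,0],[0.1,0.4,5.55],120],
  [[0,0,0],[0.1,0.4,5.55],150],
], force=100)

```text
clock: 13.5
tcp_pos: [0.4694, -0.2077, 0.2183]
orientation: [0.109, 0.344, 0.889, 0.28]
wrist_force: [-0.4, -0.7, 1.5]
finger_gap: 0.0353
grip_force: 0.0
```

```bash
python3 hd.py h2
```

```text
tcp A,B,w [ 99.4   3.3 486.4] clk 13.5 F [-0.4 -0.7  1.5] gap 0.035339703086988854 [-0.95  0.2  -0.22  1.3   0.59 -0.26]
tool axes in n,A,B
 [[-1.    -0.003 -0.001]
 [ 0.001 -0.    -1.   ]
 [-0.003  1.    -0.   ]]
70 176 B [-12.6   3.4  13.2] w [472.3 478.3 491.4]
74 103 B [-10.1  -0.   10.7] w [472.3 475.7 490.7]
78 188 B [-11.3   6.5  11.7] w [475.8 486.2 492.8]
82 246 B [-10.6   6.1  11.1] w [476.3 484.2 494.7]
98 23 B [-5.4  0.8  5.9] w [466.1 466.8 485.9]
102 49 B [-4.6  0.9  5.8] w [466.1 466.4 486.8]
106 63 B [-5.1 -0.1  5.1] w [465.9 466.5 486.4]
110 1111 B [-4.5  0.4  5.1] w [466.6 483.3 503.3]
114 121 B [-3.2 -0.1  4. ] w [469.  483.2 501.8]
126 65 B [-15.1  20.5  25.6] w [476.6 485.1 493.5]
```

carry_out([
  [[0,0,0],[0,-0.3,0],150],
  [[0,0,0],[0,-0.3,0],150],
  [[0,0,0],[0,-0.3,0],180],
  [[0,0,0],[0,-0.3,0],210],
  [[0,0,0],[0,-0.3,0],255],
  [[0,0,0],[0,-0.3,0],255],
  [[0,0,0],[0,-0.3,0],255],
  [[0,0,0],[0,-0.3,0],255],
])

```text
clock: 14.55
tcp_pos: [0.4677, -0.2091, 0.2163]
orientation: [0.109, 0.344, 0.889, 0.28]
wrist_force: [0.4, -0.5, -0.4]
finger_gap: -0.0001
grip_force: 0.0
```

```bash
python3 hd.py h3
```

```text
tcp A,B,w [9.900e+01 4.000e-01 4.861e+02] clk 14.55 F [ 0.4 -0.5 -0.4] gap -0.00013261873678155364 [-0.96  0.21 -0.22  1.3   0.59 -0.27]
tool axes in n,A,B
 [[-1.    -0.003 -0.002]
 [ 0.002  0.    -1.   ]
 [-0.003  1.     0.   ]]
70 175 B [-12.7   0.2  13. ] w [472.  477.8 491. ]
74 116 B [-10.3   0.8  10.7] w [472.3 476.1 490.9]
78 183 B [-11.2   6.5  12. ] w [475.6 486.4 492.9]
82 260 B [-10.8  -5.8  11.2] w [476.2 484.1 495.1]
98 17 B [-5.4 -1.   5.9] w [466.2 466.6 486. ]
102 55 B [-5.3  0.1  5.7] w [466.  466.5 486.1]
106 60 B [-5.2  0.6  5.5] w [466.  466.4 486.3]
110 589 B [-4.5  0.1  4.8] w [466.4 474.4 483.7]
114 43 B [-3.6  0.1  3.8] w [468.1 476.2 483.2]
126 45 B [-6.5 -0.4  6.3] w [475.6 476.2 477.1]
```

View pics/h3.png

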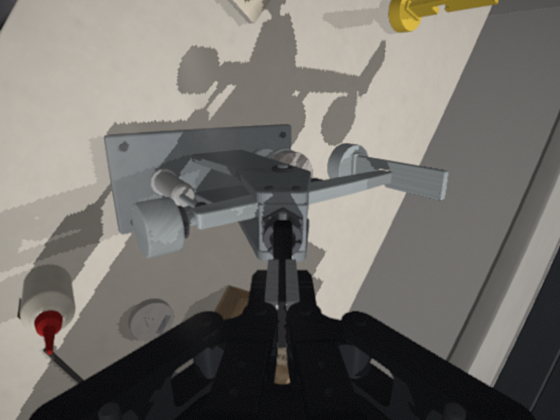

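```bash
cat > tip.py <<'E'
import sys
from h import *
a=np.radians(47.5); e=np.array([np.cos(a),np.sin(a),0]); n=np.array([e[1],-e[0],0]); z_=np.array([0,0,1])
Av=-.5736*e+.8192*z_; Bv=.8192*e+.5736*z_; piv=e*.2183+z_*.135
f=lambda p:np.stack([(p-piv)@Av,(p-piv)@Bv,p@n],-1)*1000
z=np.load('h3.npz'); c=cal('wrist'); d=z['d']; P=cloud(c,d); P[d==0]=np.nan; q=f(P); A,B,w=q[...,0],q[...,1],q[...,2]
for r in range(210,400,8): print(r,[tuple(q[r,k].round(0)) for k in (270,282,294)],z['im'][r,282])
E
python3 tip.py
```

```text
210 [(np.float64(66.0), np.float64(-8.0), np.float64(473.0)), (np.float64(70.0), np.float64(0.0), np.float64(472.0)), (np.float64(66.0), np.float64(8.0), np.float64(473.0))] [44 44 47]
218 [(np.float64(69.0), np.float64(-8.0), np.float64(477.0)), (np.float64(76.0), np.float64(0.0), np.float64(475.0)), (np.float64(69.0), np.float64(8.0), np.float64(477.0))] [92 96 97]
226 [(np.float64(85.0), np.float64(-7.0), np.float64(477.0)), (np.float64(110.0), np.float64(0.0), np.float64(466.0)), (np.float64(83.0), np.float64(7.0), np.float64(477.0))] [17 18 16]
234 [(np.float64(84.0), np.float64(-7.0), np.float64(482.0)), (np.float64(113.0), np.float64(0.0), np.float64(469.0)), (np.float64(71.0), np.float64(8.0), np.float64(488.0))] [15 17 18]
242 [(np.float64(80.0), np.float64(-7.0), np.float64(489.0)), (np.float64(115.0), np.float64(0.0), np.float64(473.0)), (np.float64(80.0), np.float64(8.0), np.float64(489.0))] [16 16 16]
250 [(np.float64(84.0), np.float64(-7.0), np.float64(493.0)), (np.float64(113.0), np.float64(0.0), np.float64(479.0)), (np.float64(85.0), np.float64(8.0), np.float64(492.0)
[... 2705 characters left out ...]
494.0)), (np.float64(-101.0), np.float64(2.0), np.float64(778.0)), (np.float64(190.0), np.float64(4.0), np.float64(481.0))] [85 72 55]
378 [(np.float64(181.0), np.float64(-4.0), np.float64(494.0)), (np.float64(-100.0), np.float64(2.0), np.float64(792.0)), (np.float64(190.0), np.float64(4.0), np.float64(485.0))] [99 84 67]
386 [(np.float64(200.0), np.float64(-3.0), np.float64(477.0)), (np.float64(200.0), np.float64(0.0), np.float64(477.0)), (np.float64(200.0), np.float64(3.0), np.float64(477.0))] [12 13 15]
394 [(np.float64(204.0), np.float64(-3.0), np.float64(475.0)), (np.float64(203.0), np.float64(-0.0), np.float64(476.0)), (np.float64(204.0), np.float64(3.0), np.float64(476.0))] [12 14 15]
```

The fingers closed above the bar: in the picture the tips (row 265, A≈126 mm) sit beyond the bar's top (A≈114 mm). So I'll open, advance about 26 mm and look before closing.

carry_out([
  [[0,0,0],[0,0,0],150],
  [[0,0,0],[0,0,0],130],
  [[0,0,0],[0,0,0],130],
  [[0,0,0],[0,0,0.5],130],
  [[0,0,0],[0,0,1.2],130],
  [[0,0,0],[0,0,1.9],130],
  [[0,0,0],[0,0,2.5],130],
  [[0,0,0],[0,0,2.5],130],
])

```text
clock: 15.6
tcp_pos: [0.4773, -0.1979, 0.1953]
orientation: [0.108, 0.344, 0.889, 0.281]
wrist_force: [0.5, 0.5, -0.4]
finger_gap: 0.0417
grip_force: 0.0
```

```bash
python3 hd.py h4; sed -i "s/'h3.npz'/sys.argv[1]+'.npz'/; s/^for r.*/m=(abs(B)<45)\&(w>470)\&(w<503)\&(A>80)\&(A<140)\&(abs(B)>8)\nfor lo in range(84,140,4):\n    g=m\&(A>=lo)\&(A<lo+4)\n    if g.sum()>3: print(lo,g.sum(),B[g\&(B<0)].max() if (g\&(B<0)).any() else 0,B[g\&(B>0)].min() if (g\&(B>0)).any() else 0)/" tip.py; python3 tip.py h4
```

```text
tcp A,B,w [7.340e+01 4.000e-01 4.857e+02] clk 15.6 F [ 0.5  0.5 -0.4] gap 0.04171951378983375 [-0.93  0.21 -0.26  1.23  0.6  -0.23]
tool axes in n,A,B
 [[-1.    -0.003 -0.003]
 [ 0.003  0.    -1.   ]
 [-0.003  1.     0.   ]]
70 229 B [-12.6   0.2  13.4] w [472.2 477.7 491. ]
74 199 B [-10.4   0.2  10.2] w [472.2 476.7 491. ]
78 252 B [-11.3   6.1  11.7] w [475.5 485.7 492.9]
82 333 B [-10.7  -5.6  11. ] w [475.8 484.1 495.2]
98 48 B [-21.3  -0.1  21.1] w [466.6 483.9 494.8]
102 201 B [-25.5   0.5  25.3] w [466.  475.8 494.7]
106 318 B [-27.5  -0.1  27.4] w [466.  475.6 495.7]
110 1742 B [-24.6   0.5  24.8] w [466.7 482.2 503.7]
114 417 B [-29.1  -0.8  29.2] w [469.1 477.  500.8]
118 313 B [-29.3 -20.6  29.3] w [474.7 475.9 496.3]
122 330 B [-29.3  20.9  29.6] w [474.6 476.  495.9]
126 369 B [-29.4 -20.6  29.3] w [474.7 475.8 495.9]
84 123 -8.175576932252348 8.090883979711903
100 63 -20.881510643608397 20.867721487916494
104 186 -20.859336381229337 20.78176147985258
108 308 -20.91619446532334 20.741484298067213
112 370 -20.892412274233614 20.789097100117708
116 399 -20.823337402409827 20.66372362667395
120 424 -20.584312946499647 20.822017980655446
124 466 -20.58014323861371 20.694910835237458
128 509 -20.463323531908575 20.781208242704512
132 434 -20.41707016015489 20.722487683593254
136 856 -20.586628642536237 20.697711591188494
```

carry_out([
  [[0,0,0],[0,0,0],170],
  [[0,0,0],[0,0,0],200],
  [[0,0,0],[0,0,0],220],
  [[0,0,0],[0,0,0],255],
  [[0,0,0],[0,0,0],255],
  [[0,0,0],[0,0,0],255],
  [[0,0,0],[0,0,0],255],
  [[0,0,0],[0,0,0],255],
])

```text
clock: 16.65
tcp_pos: [0.4778, -0.1985, 0.1967]
orientation: [0.109, 0.344, 0.889, 0.281]
wrist_force: [-0.6, 1.1, 5.0]
finger_gap: 0.0074
grip_force: 98.9
```

carry_out([
  [[0,0,0],[0,0,-0.3],255],
  [[0,0,0],[0,0,-0.6],255],
  [[0,0,0],[0,0,-0.9],255],
  [[0,0,0],[0,0,-1.2],255],
  [[0,0,0],[0,0,-1.5],255],
  [[0,0,0],[0,0,-1.65],255],
  [[0,0,0],[0,0,-1.65],255],
  [[0,0,0],[0,0,-1.65],255],
])

```text
clock: 17.65
tcp_pos: [0.4714, -0.2048, 0.2084]
orientation: [0.108, 0.344, 0.889, 0.281]
wrist_force: [7.3, 3.4, -6.9]
finger_gap: 0.007
grip_force: 99.0
```

```bash
python3 hd.py h5
```

```text
tcp A,B,w [ 89.3   0.5 485.9] clk 17.65 F [ 7.3  3.4 -6.9] gap 0.007000879439509799 [-0.95  0.21 -0.24  1.27  0.6  -0.25]
tool axes in n,A,B
 [[-1.    -0.003 -0.003]
 [ 0.003  0.001 -1.   ]
 [-0.003  1.     0.001]]
70 214 B [-12.7   0.3  13.3] w [472.6 477.8 490.2]
74 87 B [-10.7  -3.3  11.3] w [475.3 478.7 490.6]
78 215 B [-11.5   3.8  11.6] w [475.7 483.9 492.4]
82 318 B [-10.7  -3.8  11.2] w [475.6 481.5 493.4]
86 44 B [-2.   0.2  2.5] w [472.  473.4 477.9]
90 57 B [-2.   0.2  1.9] w [471.8 475.  477.5]
114 38 B [-4.5 -0.1  4.4] w [466.  466.4 467.6]
118 150 B [-13.9   0.1  13.3] w [465.8 475.4 480.1]
122 318 B [-15.3  -0.3  15.5] w [465.9 475.7 480.3]
126 1503 B [-14.4   0.1  13.7] w [467.2 479.6 503.1]
```

carry_out([
  [[0,0,10],[0,0,0],255],
  [[0,0,20],[0,0,0],255],
  [[0,0,30],[0,0,0],255],
  [[0,0,40],[0,0,0],255],
  [[0,0,50],[0,0,0],255],
  [[0,0,60],[0,0,0],255],
  [[0,0,69],[0,0,0],255],
  [[0,0,76],[0,0,0],255],
])

```text
clock: 18.7
tcp_pos: [0.4709, -0.2048, 0.208]
orientation: [-0.089, 0.82, 0.487, 0.288]
wrist_force: [5.7, 2.9, -7.6]
finger_gap: 0.0073
grip_force: 99.0
```

```bash
cat >> hd.py <<'E'
m=(A>112)&(A<135)&(abs(B)<30)&(abs(w-486)<30)&(im.max(2)<40)
# bar direction: top-face points
g=f(P)[m]; 
for lo in range(100,140,3):
    h=g[(g[:,0]>=lo)&(g[:,0]<lo+3)]
    if len(h)>30:
        r=cv2.minAreaRect(h[:,1:].astype(np.float32)); print('bar',lo,len(h),r)
E
python3 hd.py h6
```

```text
tcp A,B,w [ 89.1  -0.  485.5] clk 18.7 F [ 5.7  2.9 -7.6] gap 0.007253097462108123 [-0.95  0.21 -0.24  1.27  0.6   1.08]
tool axes in n,A,B
 [[-0.24   0.971 -0.004]
 [ 0.001 -0.004 -1.   ]
 [ 0.971  0.24   0.   ]]
70 250 B [-4.8  7.1 13.4] w [472.2 483.3 499.9]
74 129 B [-4.8  9.1 12.2] w [475.6 482.7 496.5]
78 162 B [-4.8  8.8 12.2] w [475.6 483.6 496.4]
82 298 B [-8.5  6.1 11.6] w [475.8 487.3 496.3]
86 41 B [ 8.3 12.  14.3] w [480.8 482.9 488.2]
90 58 B [ 9.  11.6 14. ] w [481.4 483.4 485.3]
114 47 B [16.6 19.4 20.4] w [477.6 481.5 486.9]
118 170 B [ 2.8 12.6 20.4] w [471.8 481.4 497.3]
122 319 B [ 2.2 10.9 20.3] w [469.6 480.7 499.7]
126 1514 B [-16.5   5.8  18.9] w [470.8 485.6 498.3]
bar 115 33 ((19.08688735961914, 481.533447265625), (9.367474555969238, 1.6729735136032104), 75.18053436279297)
bar 118 61 ((18.990800857543945, 481.36578369140625), (9.664615631103516, 1.9958157539367676), 75.00068664550781)
bar 121 122 ((12.811895370483398, 482.9454345703125), (31.07229995727539, 14.932600021362305), 76.39307403564453)
bar 124 313 ((1.760572910308838, 485.98870849609375), (31.414783477783203, 31.178171157836914), 29.390153884887695)
bar 127 1168 ((1.6298465728759766, 486.6389465332031), (31.201913833618164, 31.715272903442383), 34.22471618652344)
bar 130 120 ((8.127731323242188, 483.99237060546875), (33.40089416503906, 4.9108805656433105), 76.39418029785156)
bar 133 92 ((8.001537322998047, 484.16436767578125), (33.221832275390625, 5.175421237945557), 76.36126708984375)
```

View pics/h6.png

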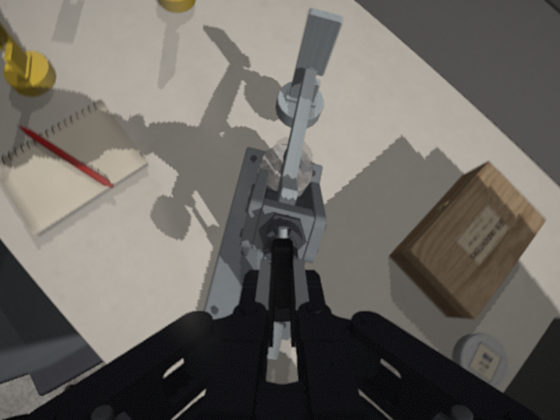

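Bar turned about 75° as seen (end face near (283,245)); now let it in to settle, then release.

carry_out([
  [[0,0,0],[0,0,0.1],255],
  [[0,0,0],[0,0,0.2],255],
  [[0,0,0],[0,0,0.3],255],
  [[0,0,0],[0,0,0.4],255],
  [[0,0,0],[0,0,0.5],255],
  [[0,0,0],[0,0,0.55],255],
  [[0,0,0],[0,0,0.55],255],
  [[0,0,0],[0,0,0.55],255],
])

```text
clock: 19.75
tcp_pos: [0.4729, -0.2029, 0.2043]
orientation: [-0.088, 0.819, 0.489, 0.288]
wrist_force: [2.7, 2.9, -7.2]
finger_gap: 0.0071
grip_force: 99.2
```

```bash
python3 hd.py h7
```

```text
tcp A,B,w [8.460e+01 1.000e-01 4.857e+02] clk 19.75 F [ 2.7  2.9 -7.2] gap 0.007053189627197629 [-0.94  0.21 -0.25  1.26  0.6   1.08]
tool axes in n,A,B
 [[-0.244  0.97  -0.003]
 [ 0.001 -0.003 -1.   ]
 [ 0.97   0.244 -0.   ]]
70 257 B [-4.9  7.5 13.6] w [473.1 482.8 499.7]
74 130 B [-5.2  9.3 12.2] w [475.4 482.8 496.4]
78 151 B [-5.6  8.4 12.2] w [475.6 481.  496.6]
82 330 B [-6.8  7.9 13.9] w [475.8 483.9 495.6]
86 34 B [ 8.6 11.4 14.1] w [481.2 483.5 485.4]
110 50 B [ 7.3 19.1 20.4] w [475.3 480.6 486.3]
114 201 B [ 2.9 12.1 20.4] w [470.9 481.5 498.4]
118 352 B [-2.2 11.4 20.2] w [469.2 482.  499.8]
122 1474 B [-16.4   5.5  18.5] w [470.8 485.8 498.4]
126 295 B [ 2.1  9.2 12.5] w [468.5 480.1 500.8]
bar 112 52 ((19.038339614868164, 481.3887023925781), (9.780316352844238, 2.063633441925049), 74.99449920654297)
bar 115 75 ((12.826171875, 482.73602294921875), (29.93909454345703, 14.55398178100586), 75.83024597167969)
bar 118 147 ((13.039833068847656, 482.9804992675781), (31.674516677856445, 14.92092227935791), 76.03870391845703)
bar 121 1271 ((1.1559906005859375, 486.028564453125), (31.684118270874023, 31.713539123535156), 30.542158126831055)
bar 124 206 ((3.250858783721924, 483.57012939453125), (27.74652671813965, 26.996511459350586), 24.46709442138672)
bar 127 127 ((8.240703582763672, 484.1098327636719), (33.55446243286133, 5.185745716094971), 76.4173355102539)
bar 130 135 ((7.991299629211426, 484.0728759765625), (33.7032356262207, 5.006386756896973), 75.48994445800781)
bar 133 117 ((5.821005344390869, 484.74298095703125), (33.27174377441406, 10.471065521240234), 74.16072845458984)
```

carry_out([
  [[0,0,0],[0,0,0.1],255],
  [[0,0,0],[0,0,0.2],255],
  [[0,0,0],[0,0,0.25],255],
  [[0,0,0],[0,0,0.25],255],
  [[0,0,0],[0,0,0.25],255],
  [[0,0,0],[0,0,0.25],255],
  [[0,0,0],[0,0,0.25],255],
  [[0,0,0],[0,0,0.25],255],
])

```text
clock: 20.8
tcp_pos: [0.4734, -0.2028, 0.2039]
orientation: [-0.087, 0.819, 0.489, 0.287]
wrist_force: [-8.2, -0.3, 4.9]
finger_gap: 0.007
grip_force: 101.4
```

carry_out([
  [[0,0,0],[0,0,0],220],
  [[0,0,0],[0,0,0],190],
  [[0,0,0],[0,0,0],150],
  [[0,0,0],[0,0,0],120],
  [[0,0,0],[0,0,0],120],
  [[0,0,0],[0,0,-1],120],
  [[0,0,0],[0,0,-3.5],120],
  [[0,0,0],[0,0,-6],120],
])

```text
clock: 21.8
tcp_pos: [0.4506, -0.2279, 0.253]
orientation: [-0.087, 0.819, 0.489, 0.288]
wrist_force: [0.1, -0.5, 0.7]
finger_gap: 0.0454
grip_force: 0.0
```

```bash
sed -i 's/A>112)&(A<135/A>95)\&(A<130/' hd.py; python3 hd.py h8
```

```text
tcp A,B,w [143.6   0.6 486.2] clk 21.8 F [ 0.1 -0.5  0.7] gap 0.04542506940886102 [-1.01  0.2  -0.14  1.42  0.59  1.  ]
tool axes in n,A,B
 [[-0.245  0.97  -0.002]
 [ 0.001 -0.002 -1.   ]
 [ 0.97   0.245  0.   ]]
70 161 B [-5.   3.6 13. ] w [472.7 482.9 498.9]
74 61 B [-5.2  8.  12.2] w [475.4 483.8 496.3]
78 58 B [-5.5  8.6 12.2] w [475.6 480.6 496. ]
82 188 B [-9.8  5.8 13.7] w [475.9 484.  496.3]
110 22 B [ 0.7 19.2 20.2] w [477.  481.4 488.9]
114 38 B [-1.1 19.  20.4] w [476.9 481.7 491.4]
118 204 B [-18.5   6.3  19.9] w [477.4 483.9 494.7]
122 732 B [-17.1   0.9  18. ] w [479.  485.8 493. ]
bar 118 49 ((1.5286998748779297, 485.66119384765625), (9.424507141113281, 38.03202438354492), 75.4873046875)
bar 121 812 ((0.37001800537109375, 485.9792175292969), (9.318942070007324, 39.46492004394531), 75.41002655029297)
```

carry_out([
  [[0,0,0],[0,0,-3],120],
  [[0,0,0],[0,0,-6],120],
  [[0,0,0],[0,0,-6],120],
  [[0,0,0],[0,0,-6],120],
  [[0,0,0],[0,0,-6],120],
  [[0,0,0],[0,0,-6],120],
  [[0,0,0],[0,0,-6],120],
  [[0,0,0],[0,0,-6],120],
])

```text
clock: 22.85
tcp_pos: [0.4278, -0.2529, 0.301]
orientation: [-0.087, 0.819, 0.489, 0.288]
wrist_force: [-0.5, -0.0, -0.1]
finger_gap: 0.0453
grip_force: 0.0
```

```bash
cat > fin.py <<'E'
from h import *
a=np.radians(47.5); e=np.array([np.cos(a),np.sin(a)]); n=np.array([e[1],-e[0]])
c=cal('wrist'); im,d=env.read_camera('wrist'); print(env.get_state()['clock'])
P=cloud(c,d); P[d==0]=np.nan
t=P[...,:2]@e*1000; w=P[...,:2]@n*1000; Z=P[...,2]*1000
k=(Z>48)&(Z<78)&(abs(t-372)<35)&(abs(w-485)<35); print('disc',np.median(Z[k]),cv2.minEnclosingCircle(np.c_[t[k],w[k]].astype(np.float32)))
k=(abs(w-485.7)<4); 
for b in (250,290,330,350): q=k&(abs(t-b)<3)&(Z>100); print(b,np.median(Z[q]))
k=(Z>68)&(Z<80)&(abs(t-274)<35)&(abs(w-485)<35); print('block',k.sum(),np.median(Z[k]),cv2.minEnclosingCircle(np.c_[t[k],w[k]].astype(np.float32)))
E
python3 fin.py; python3 hd.py h9 | tail -2
```

```text
22.9
disc 63.01998415458343 ((368.3784484863281, 486.68505859375), 28.00135612487793)
250 142.70947002675481
290 138.14765490650908
330 130.8117077481069
350 127.21998848654951
block 603 74.57104432161881 ((275.225830078125, 487.2146301269531), 28.135889053344727)
122 462 B [-17.1   1.3  17.8] w [478.8 486.1 493.1]
bar 121 497 ((0.4278297424316406, 486.0485534667969), (9.474438667297363, 38.69115447998047), 76.08951568603516)
```

carry_out([
  [[0,0,0],[0,0,0],120],
  [[0,0,0],[0,0,0],120],
  [[0,0,0],[0,0,0],120],
  [[0,0,0],[0,0,0],120],
  [[0,0,0],[0,0,0],120],
  [[0,0,0],[0,0,0],120],
  [[0,0,0],[0,0,0],120],
  [[0,0,0],[0,0,0],120],
])

```text
clock: 23.95
tcp_pos: [0.4278, -0.2531, 0.3011]
orientation: [-0.087, 0.819, 0.489, 0.288]
wrist_force: [0.5, 0.4, -0.5]
finger_gap: 0.0454
grip_force: 0.0
```

```bash
python3 fin.py
```

```text
24.0
disc 62.905214655455396 ((369.237548828125, 486.87066650390625), 28.194137573242188)
250 142.66376739619517
290 138.14004305532814
330 130.60118767677602
350 127.02127457428053
block 604 74.589322731695 ((275.1731872558594, 487.0213928222656), 28.059194564819336)
```

```bash
python3 -c "
from h import *
print(env.hand_in())"
```

```text
the job is handed in; nothing more can be done
None
```

The job is handed in at about 24 s; the verdict was not shown. By camera, the larger weight hangs on the neck, the plunger is parked (about 10 mm out, 75°), and the loaded beam has sunk and stopped over the still-centred test block; indenter force was not measurable.

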